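Zero the leaf tester and hold its calibration key turned

ROBOT

A 6-joint arm with a two-finger parallel gripper is mounted at the origin on the work surface. World frame = base frame: x ahead of the robot, y to its left, z up, the work surface at z = 0. Lengths are in m, angles in rad, forces in N, time in s.
With the tool pointing down it reaches from about 0.375 to 0.9 m from the base axis. Payload 3.1 kg.
Tool frame: the origin (TCP) lies at the very end of the fingers, on their centre line; the grasp point (between the pads) lies robot.grasp_offset behind it (robot.grasp_offset is the distance from the TCP to the grasp point, in m); z points along the fingers, y is the direction in which the jaws open and shut (so a half turn about z gives the same grasp; the last joint's range is limited). The gripper opens to 87 mm and grips with 3 to 60 N. Pads are 19 mm wide; open, the fingers measure 117 mm over their backs; the gripper's body (75 mm by 190 mm) begins 51 mm behind the grasp point.
Start: joints at [-1.304, 0.527, 1.433, -0, 1.181, -0.178], TCP at [0.27, -0.564, 0.223] pointing down, gripper open.
Joint ranges: [-3.08, 3.08], [-0.75, 2.2], [0.22, 2.44], [-1.43, 4.57], [0, 2.65], [-2.85, 2.85]. Speed limits (rad/s): [2.79, 2.79, 3.14, 3.14, 3.14, 3.14].

INTERFACE

Orientations are given as a unit quaternion [x, y, z, w].
In Python, from rig import robot gives the robot as it stands.
- The arm moves only by the tool drive_tool, never from a script. Its argument "targets" is one flat list of numbers, 6 for each row, row after row: the shift along the tool's x, y, z in cm, then the turn, a rotation vector about the tool's x, y, z in degrees. A call has 1 to 12 rows; each row is the pose to reach, as a shift and turn from the pose commanded when the call began, along the tool's axes at that moment; what a row does not reach only later rows make up. A row lasts 1/12 s, in which the tool goes at most 41.7 mm and 7.16 degrees, less where a joint would pass 70% of its speed; a pose out of reach is approached as far as the arm can. A call with a gripper value outside its range is refused whole. "grip" is the gripper command: -1 is fully open, 1 is shut, values between are in proportion, set as the call begins (left out, the last holds). The fingers move at their own pace and stop on an object; "squeeze" is the grip in N (left out, the last holds). Time passes only in rows, so rows that repeat a pose let the fingers close. It gives the time, the measured TCP pose, the force and the opening at its end, in the units of the state.
- robot.get_obs(): the state, without advancing time (a new reading comes with each control period).
- robot.camera(name): name is "scene" or "top"; returns (picture, depth): 384x512x3 uint8, red, green, blue; 384x512 float32, m along the optical axis (not along the pixel's ray), 0 where there is no reading.
- robot.calibration(name): a dict with "mtx" (3x3 intrinsics, pixels), "R" (3x3) and "t" (3): a world point X has camera coordinates R X + t. Camera axes: x right, y down, z forward; pixel columns grow to the right and rows downward; lengths in m; the calibration is good to about 2 mm. A picture is of the moment at which its call begins. calibration takes no time and is no camera call.
- robot.hand_in(): hands the job in, once; it reports no verdict.
The state is a dict: "time": time; "q": joint angles; "joint_velocities": joint speeds; "joint_torque": joint torques, N m; "position": TCP position; "tool_rot": TCP orientation; "ft_force": force on the tool from outside, world axes, zero at the start; "moment": the same for the moment, N m; "grip_width": finger opening in m.
Only numpy, scipy, OpenCV 4.12 (cv2) and the standard library are available. Lean on these libraries where they do the work, as an engineer would, in place of code of your own. Each camera call takes 0.05 s, during which the arm holds its last target.

TASK

Get the leaf tester ready to store its zero: turn the gauge's peak-pointer knob anticlockwise, back to its zero stop. Then take the key from its wooden stand, push it fully home into the key switch on the tester, working it past the sticky pins, and turn it a quarter clockwise to its stop. The switch springs back, so finish still gripping the key and holding it turned; leave the cup, the dishes and the spray bottle where they are.

Things in the scene. Friction and masses are not known exactly. Their poses are not given: they have to be found in the camera images.
- tester: off-white fixed console 160 (x) x 280 (y) x 50 mm high; origin at the centre of its underside on the bench, z up. Round gauge dial (104 mm across, face 62 mm above the bench) centred 75 mm to its +y side, key switch (square boss 46 x 46 mm) 75 mm to its -y side; a low anvil 32 mm across, 60 mm above the bench, at x = +50 mm, y = 0.
- peak_knob (a joint): angle of the black peak-pointer knob, rad: 0 at the zero stop, larger clockwise seen from above (up to 2.0). It stays where it is left; turning needs about 0.03 N m. At 0 the grip bar lies along the tester's x axis, pointer to +x.
- knob_grip (a point): on the knob's vertical axis, in the grip bar, 93 mm above the bench; x along the bar to the pointer, y across it, z up. The upright black bar is 38 mm long, 11 mm thick, from 69 to 105 mm above the bench, on a round hub 38 mm across whose top is 69 mm above the bench; a thin pointer sticks out of the hub.
- lock_mouth (a point): centre of the key slot's mouth on the key switch's steel top plate, 85 mm above the bench; axes as the tester. Slot straight down, 20 mm (along x) by 7.5 mm (y), 2.5 mm chamfer, plate 10 mm thick; below it the plug, slot 6.5 mm. Its sticky sprung pins resist with some 5 to 18 N; a little turning to and fro helps. Only fully home (within 2 mm) can the key turn.
- lock_plug (a joint): angle of the lock's plug, under the plate, rad: 0 at rest with its slot in line with the plate's, larger clockwise seen from above, end stop at 1.571 (a quarter). A spring returns it to 0 (0.02 N m at rest, 0.1 N m at the stop). The key has about 0.1 rad of play in it.
- key: steel key, 45 g, upright in its stand, bow up. Origin on its axis at the underside of its collar (22 mm across, 3 mm high), which rests on the stand, and on the lock plate when fully home. x along the width of bow and bit, y through their thickness, z up. Below it a round 5 mm shank for 13 mm, then the flat bit 16 mm wide, 5 mm thick. Same after half a turn.
- key_stand: fixed wooden block 70 x 70 x 45 mm high, origin at the centre of its underside; the key stands in a slot in its top, key axes in line with the block's. To the left or the right of the tester.
- cup: open clear plastic cup, 80 mm across and 100 mm high, origin at its underside; on the other side of the tester. To be left alone.
- dishes: two stacked glass dishes, 90 mm across, 31 mm high together (one piece), origin at the underside; to be left alone.
- spray: white spray bottle 72 mm across, 190 mm high, origin at its underside; to be left alone.
- key_bow (a point): middle of the key's grey flat bow, 28 mm above the key's origin, axes as the key. The bow is 30 mm wide (x), 14 mm thick (y, grip across this) and 32 mm high; under it a neck 8 mm thick and 9 mm long, then the collar.
- key_tip (a point): the rounded tip of the key's bit, 25.5 mm below the key's origin (hidden in the stand at first).
Things that resemble listed ones, but are neither listed nor needed, are in the scene too. Of the things that look like the key, the largest one is meant.

How it is judged:
On the way, in this order (a step that is already met when the one before it is completed fails the run):
1. the peak-pointer knob is back at its zero stop, with the key not yet in the lock (value of joint peak_knob below 0.08 rad and distance between key and lock_mouth above 0.03 m), for 0.2 s.
2. the key is fully home in the lock, not yet turned (z of key in the frame of lock_mouth below 0.003 m and horizontal distance between key and lock_mouth below 0.004 m and angle between key's own z axis and vertical below 0.15 rad and value of joint lock_plug below 0.5 rad), for 0.1 s.
3. the key has turned the plug a quarter clockwise (value of joint lock_plug above 1.4 rad), for 0.2 s.
At the end, for the whole second after the job is handed in: The program ends while holding: the key is in the lock, upright, its collar within 4 mm of the plate, gripped by the fingers (over 2 N), the plug turned over 1.4 rad of its 1.571, still, and the peak-pointer knob within 0.08 rad of its zero stop (value of joint lock_plug above 1.4 rad and z of key in the frame of lock_mouth below 0.004 m and horizontal distance between key and lock_mouth below 0.004 m and angle between key's own z axis and vertical below 0.15 rad and contact force between the fingers and key above 2 N and value of joint peak_knob below 0.08 rad and angular speed of key below 0.2 rad/s); the arm keeps its last pose, push and grip.
It fails at once if the cup is shifted or tipped (distance of cup from where it was at the start of the episode above 0.03 m or angle between cup's own z axis and vertical above 0.5 rad).
It fails at once if the dishes are shifted (distance of dishes from where it was at the start of the episode above 0.03 m).
It fails at once if the spray bottle is shifted or tipped (distance of spray from where it was at the start of the episode above 0.03 m or angle between spray's own z axis and vertical above 0.5 rad).
It also fails if it takes over 64 s, if anything falls off the work surface, if the arm or the gripper's body presses on something with over 40 N, if the wrist force passes 120 N, or if a joint passes its speed limit or range.

## Working session

There is one attempt and no reset: what is moved stays moved. The work goes in short steps, Python scripts to look and compute and a tool call to move; the robot and the scene stay as the last step left them, time stands still between calls to the robot, and variables do not carry over. Pictures are saved under pics/ and viewed, and the job is handed in when it is done.

Besides the shell and the picture viewer there is one more tool, called after "Call:" by a JSON object that holds its "fn" and its "kwargs", one argument or row to a line. drive_tool: Moves the arm, as the interface text tells. Its arguments: {"type":"object","properties":{"targets":{"type":"array","items":{"type":"number"}},"grip":{"type":"number"},"squeeze":{"type":"number"}},"required":["targets"]}

```bash
ls; mkdir -p pics; python3 - <<'E'
from rig import robot
import cv2,numpy as np
o=robot.get_obs();print(o, robot.grasp_offset)
for n in("scene","top"):
    p,d=robot.camera(n);np.savez(f"pics/{n}0.npz",p=p,d=d)
    cv2.imwrite(f"pics/{n}0.png",p[:,:,::-1]);c=robot.calibration(n);print(n,c)
E
```

```text
pics
{'time': 0.0, 'q': array([-1.30350592e+00,  5.28457227e-01,  1.43394503e+00, -4.14981202e-06,
        1.18142145e+00, -1.78516500e-01]), 'joint_velocities': array([ 0.00050645,  0.00133711,  0.00142781,  0.00055359, -0.00026228,
        0.00042943]), 'joint_torque': array([ 5.84028803e-04, -4.40039957e+01, -1.76591957e+01,  6.32832572e-02,
        5.82221069e-02, -1.64950793e-04]), 'position': array([ 0.26930226, -0.5631572 ,  0.22156357]), 'tool_rot': array([ 9.75258936e-01,  2.21062803e-01, -5.14155185e-05, -1.11434563e-03]), 'ft_force': array([-0.65971104,  0.41843377,  1.11668178]), 'moment': array([-0.02051502, -0.01664428,  0.05462989]), 'grip_width': 0.08662015586000332} 0.0187
scene {'mtx': array([[494.56976698,   0.        , 260.33933236],
       [  0.        , 494.56976698, 191.38631915],
       [  0.        ,   0.        ,   1.        ]]), 'R': array([[ 0.70740247,  0.70656575,  0.01861704],
       [ 0.43836346, -0.41791622, -0.79572829],
       [-0.55445399,  0.57106118, -0.60536757]]), 't': array([-0.38708676, -0.20693818,  1.61732449])}
top {'mtx': array([[396.91800257,   0.        , 251.44867706],
       [  0.        , 396.91800257, 191.92129248],
       [  0.        ,   0.        ,   1.        ]]), 'R': array([[-5.56433459e-04, -9.99682276e-01, -2.51999637e-02],
       [-9.92764187e-01,  3.57821861e-03, -1.20026939e-01],
       [ 1.20078975e-01,  2.49508344e-02, -9.92450752e-01]]), 't': array([-0.02087949,  0.61775163,  1.20894136])}
```

View pics/scene0.png

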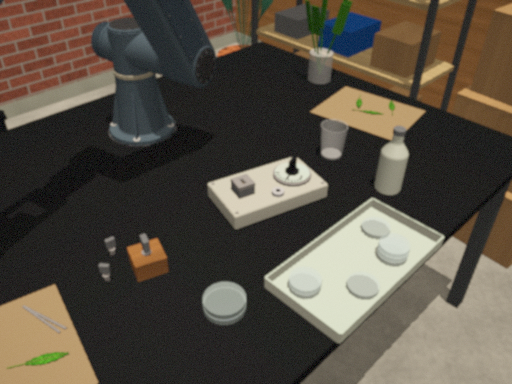

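View pics/top0.png

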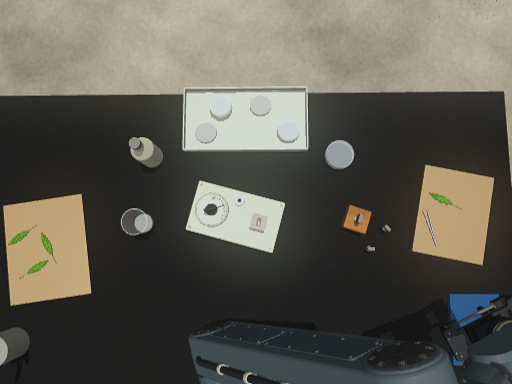

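The top view shows the tester around (235,217), with its gauge at (211,209) and key switch at (259,223). The candidate keys are the one in the wooden stand at about (358,219) and two small loose ones at (386,229) and (371,249). The one in the stand is the largest and fits the description. I'll confirm that in enlarged crops.

```bash
python3 - <<'E'
import cv2,numpy as np
t=np.load("pics/top0.npz")['p'][:,:,::-1];s=np.load("pics/scene0.npz")['p'][:,:,::-1]
a=cv2.resize(t[170:265,180:300],(600,475),interpolation=cv2.INTER_CUBIC)
cv2.imwrite("pics/c_tester.png",a)
b=cv2.resize(t[195:260,335:400],(400,400),interpolation=cv2.INTER_CUBIC)
c=cv2.resize(s[225:290,95:175],(400,325),interpolation=cv2.INTER_CUBIC)
c=cv2.copyMakeBorder(c,0,75,0,0,cv2.BORDER_CONSTANT)
cv2.imwrite("pics/c_keys.png",np.hstack([b,c]))
cv2.imwrite("pics/c_ts.png",cv2.resize(s[145:230,200:335],(675,425),interpolation=cv2.INTER_CUBIC))
E
```

```text
(no output)
```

View pics/c_tester.png

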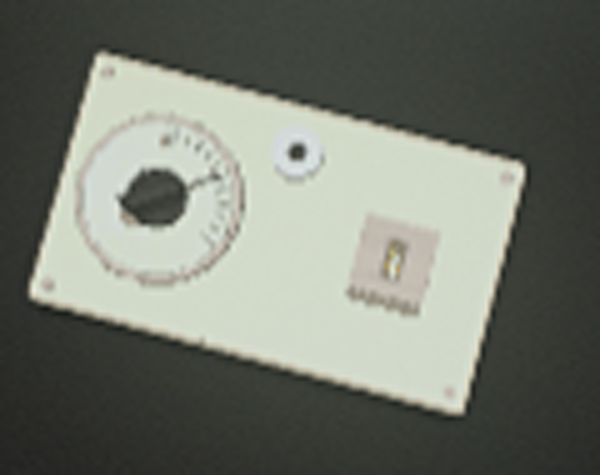

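View pics/c_keys.png

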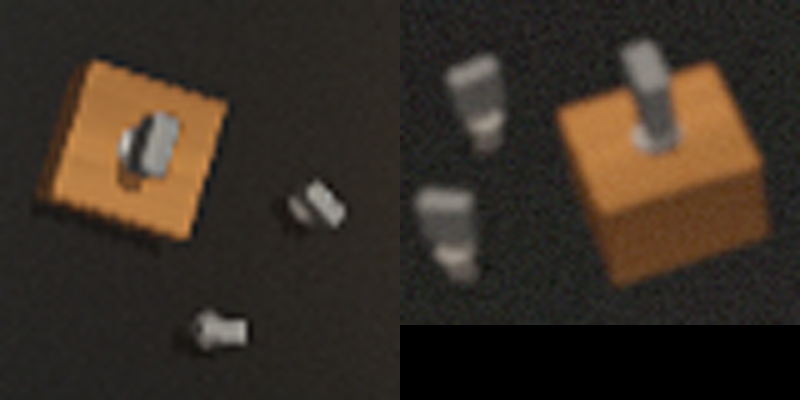

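View pics/c_ts.png

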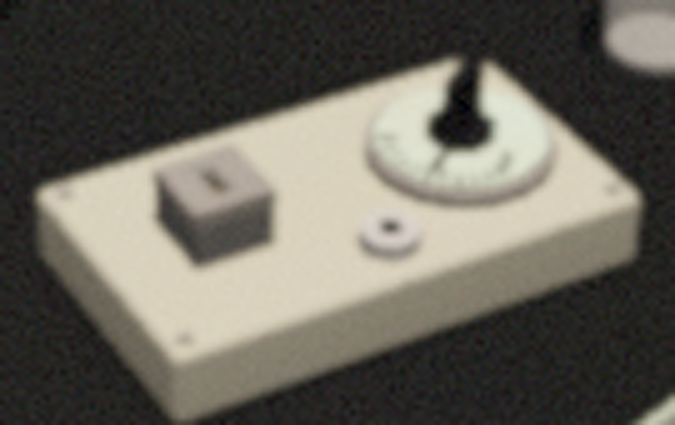

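```bash
cat > h.py <<'E'
import cv2,numpy as np
from rig import robot
from scipy.spatial.transform import Rotation as Ro
def ray(n,u,v,z):
    c=robot.calibration(n);K,R,t=c['mtx'],c['R'],c['t']
    d=R.T@np.linalg.solve(K,[u,v,1.]);o=-R.T@t
    return o+d*(z-o[2])/d[2]
def proj(n,X):
    c=robot.calibration(n);x=c['mtx']@(c['R']@np.asarray(X,float)+c['t']);return x[:2]/x[2]
def corners(mask,n,z):
    cs,_=cv2.findContours(mask.astype(np.uint8),cv2.RETR_EXTERNAL,cv2.CHAIN_APPROX_NONE)
    c=max(cs,key=cv2.contourArea)
    W=np.array([ray(n,*p[0],z)[:2] for p in c])
    return c,W,cv2.minAreaRect((W*1000).astype(np.float32))
E
python3 - <<'E'
from h import *
T=np.load("pics/top0.npz");p=T['p'];d=T['d'];S=np.load("pics/scene0.npz")
hsv=cv2.cvtColor(p,cv2.COLOR_RGB2HSV)
# tester
m=np.zeros(p.shape[:2],bool);m[170:265,180:300]=p[170:265,180:300].mean(2)>130
c,W,r=corners(m,"top",.05);print("tester",r)
m=np.zeros(p.shape[:2],bool);q=p[195:245,335:380].astype(int)
m[195:245,335:380]=(q[:,:,0]-q[:,:,2]>75)&(q[:,:,0]>150)
c,W,r=corners(m,"top",.045);print("stand",r)
print("depth",d[223,262],d[218,361])
for n,(u,v) in {"dial_c":(180+160/5,170+199/5)}.items(): print(n,ray("top",u,v,.062))
print("slot",ray("top",180+394/5,170+261/5,.085),"anvil",ray("top",180+297/5,170+152/5,.06))
print("needle",ray("top",180+217/5,170+178/5,.065),ray("top",180+190/5,170+187/5,.065))
print("knobhub",ray("top",180+157/5,170+199/5,.069))
E
```

```text
tester ((541.9370727539062, 28.438827514648438), (277.70721435546875, 159.622314453125), 74.97628021240234)
stand ((532.33154296875, -347.049072265625), (69.37899780273438, 69.62799072265625), 71.28720092773438)
depth 1.1828489 1.1768091
dial_c [0.55989028 0.09824145 0.062     ]
slot [ 0.52068321 -0.04529108  0.085     ] anvil [0.58879115 0.01433302 0.06      ]
needle [0.57245469 0.06302534 0.065     ] [0.56697493 0.0795393  0.065     ]
knobhub [0.55936441 0.09920054 0.069     ]
```

```bash
python3 - <<'E'
from h import *
from scipy.optimize import least_squares
s=np.load("pics/scene0.npz")['p'];t=np.load("pics/top0.npz")['p']
print("slot scene",ray("scene",200+213/5-.0,145+180/5,.085),"anvil scene",ray("scene",200+390/5,145+226/5,.06))
def tri(a,b):
    f=lambda X:np.r_[proj("top",X)-a,proj("scene",X)-b]
    r=least_squares(f,[.53,0,.06]);return r.x,r.fun
print("slot",tri((180+394/5-.4,170+261/5-.4),(200+213/5-.4,145+180/5-.4)))
print("anvil",tri((180+297/5-.4,170+152/5-.4),(200+390/5-.4,145+226/5-.4)))
# tester mask in scene: blur-thresholded, top face
# draw predicted tester outline (c, yaw) on both crops to compare
c0=np.array([.5405,.027]);y=np.radians(-15)
R=np.array([[np.cos(y),-np.sin(y)],[np.sin(y),np.cos(y)]])
out=[]
for n,img,(x0,y0,x1,y1),k in(("top",t,(180,170,300,265),5),("scene",s,(200,145,335,235),5)):
    a=cv2.resize(img[y0:y1,x0:x1,::-1],None,fx=k,fy=k,interpolation=cv2.INTER_CUBIC)
    P=lambda l,z:(np.array([proj(n,[*(c0+R@q),z]) for q in l])-[x0,y0]+.5)*k
    dr=lambda l,z,col:cv2.polylines(a,[P(np.array(l,float),z).astype(np.int32)],True,col,1)
    dr([(.08,.14),(.08,-.14),(-.08,-.14),(-.08,.14)],.05,(0,0,255))
    dr([(.023,-.052),(.023,-.098),(-.023,-.098),(-.023,-.052)],.085,(255,0,0))
    th=np.linspace(0,6.28,40)
    dr(np.c_[.052*np.cos(th),.075+.052*np.sin(th)],.062,(0,160,0))
    dr([(.01,-.07125),(.01,-.07875),(-.01,-.07875),(-.01,-.07125)],.085,(0,0,255))
    cv2.imwrite(f"pics/o_{n}.png",a)
E
```

```text
slot scene [ 0.52502072 -0.0434913   0.085     ] anvil scene [0.59132095 0.01809525 0.06      ]
slot (array([ 0.52249719, -0.04340796,  0.08483714]), array([-0.23141416, -0.20457678, -0.26149249,  0.01310864]))
anvil (array([0.59058431, 0.01623239, 0.06176832]), array([-0.24786328, -0.23618384, -0.28312251,  0.02541672]))
```

View pics/o_top.png

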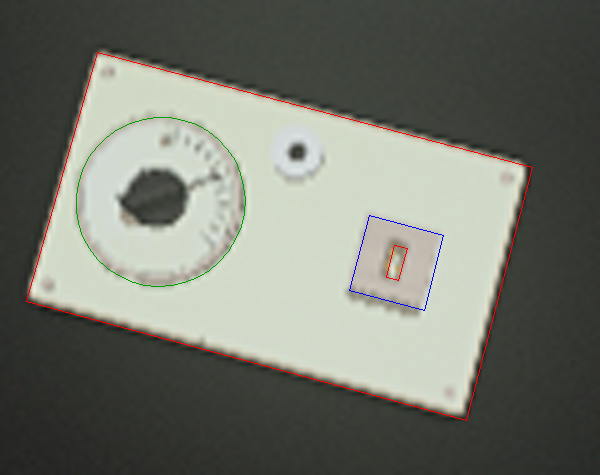

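View pics/o_scene.png

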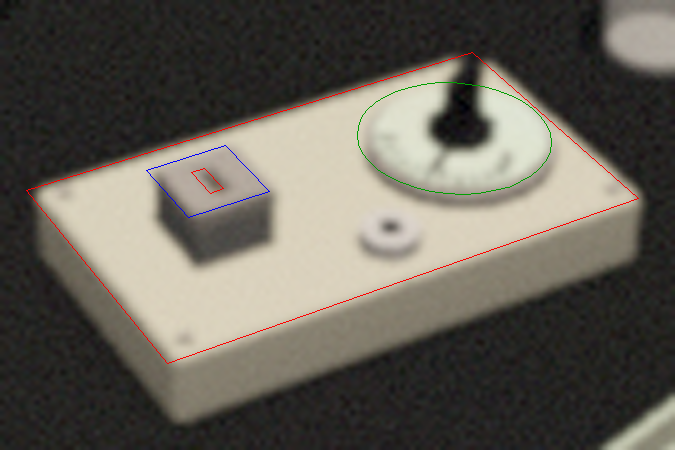

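```bash
python3 - <<'E'
from h import *
s=np.load("pics/scene0.npz")['p'];t=np.load("pics/top0.npz")['p']
print("spray base",ray("scene",389,190,0),"cup",ray("scene",331,157,0),"dishes",ray("top",340,155,.03))
for n in("top","scene"):
    c=robot.calibration(n);print(n,"cam pos",-c['R'].T@c['t'])
kn=np.array([.5600,.0985]); kc=np.array([.5323,-.3470]); sl=None
out=[]
for n,img,(x0,y0,x1,y1) in(("top",t,(190,185,240,235)),("scene",s,(270,145,320,195)),("top",t,(335,195,385,245)),("scene",s,(120,225,175,280))):
    k=8
    a=cv2.resize(img[y0:y1,x0:x1,::-1],None,fx=k,fy=k,interpolation=cv2.INTER_CUBIC)
    def dr(c,yaw,l,z,col):
        R=np.array([[np.cos(yaw),-np.sin(yaw)],[np.sin(yaw),np.cos(yaw)]])
        P=(np.array([proj(n,[*(c+R@q),z]) for q in np.array(l,float)])-[x0,y0]+.5)*k
        cv2.polylines(a,[P.astype(np.int32)],True,col,1)
    b=lambda w,h:[(w/2,h/2),(w/2,-h/2),(-w/2,-h/2),(-w/2,h/2)]
    dr(kn,np.radians(-70),b(.038,.011),.105,(0,0,255))
    dr(kc,np.radians(-18.7),b(.07,.07),.045,(255,0,0))
    dr(kc,np.radians(-18.7),b(.03,.014),.045+.044,(0,0,255))
    dr(kc,np.radians(-18.7),b(.03,.014),.045+.012,(0,255,0))
    out.append(a)
h=400
out=[cv2.resize(a,(400,400)) for a in out]
im=np.vstack([np.hstack(out[:2]),np.hstack(out[2:])]);cv2.imwrite("pics/ov2.png",cv2.resize(im,(600,600)))
E
```

```text
spray base [0.75089262 0.30167547 0.        ] cup [0.53499774 0.31572289 0.        ] dishes [ 0.73558706 -0.30322821  0.03      ]
top cam pos [ 0.46810164 -0.0532474   1.27343544]
scene cam pos [ 1.26127229 -0.73657181  0.82161563]
```

View pics/ov2.png

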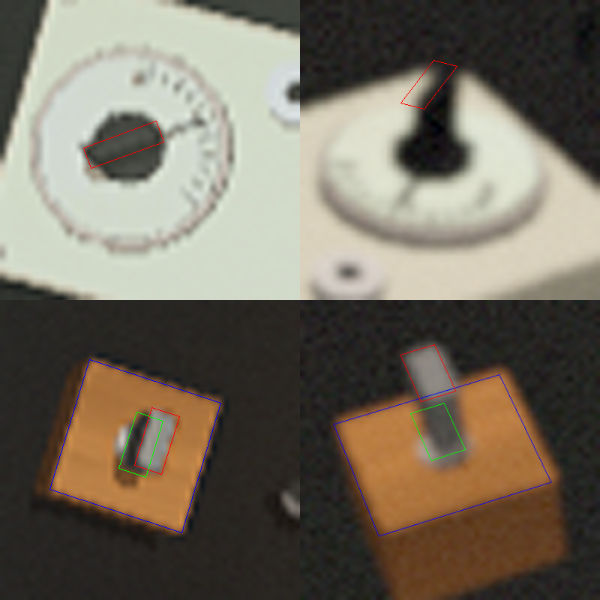

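The overlays match in the top view: the bar lies at azimuth about -70° (knob roughly 0.96 rad clockwise) and the key at yaw about -18.7°. The scene camera has a steady offset of about 1.5 px. Next I'll move above the knob.

```bash
cat >> h.py <<'E'
def Rpsi(psi): return Ro.from_euler('z',psi,degrees=True)*Ro.from_euler('x',180,degrees=True)
def plan(x,y,z,psi):
    o=robot.get_obs();R=Ro.from_quat(o['tool_rot']);T=Rpsi(psi)
    print("t",round(o['time'],2),"pos",o['position'].round(4),"psi",round(np.degrees(np.arctan2(*R.as_matrix()[[1,0],0])),2),"w",round(o['grip_width'],4),"F",o['ft_force'].round(1),"M",o['moment'].round(2))
    print("shift cm",(R.inv().apply(np.array([x,y,z])-o['position'])*100).round(2),"rot deg",np.degrees((R.inv()*T).as_rotvec()).round(1))
E
python3 -c "
from h import *
plan(.561,.099,.2,110)"
```

```text
t 0.1 pos [ 0.2693 -0.5633  0.2217] psi 25.55 w 0.087 F [-1.1  0.5 -0.1] M [ 0.04 -0.03  0.03]
shift cm [ 54.87 -47.17   2.28] rot deg [ -0.1  -0.1 -84.5]
```

Call:
{"fn": "drive_tool", "kwargs": {
  "targets": [3, -2.6, 0.1, 0, 0, -5, 6, -5.2, 0.2, 0, 0, -10, 9, -7.8, 0.3, 0, 0, -15, 12, -10.4, 0.4, 0, 0, -20, 15, -13, 0.5, 0, 0, -25, 18, -15.6, 0.6, 0, 0, -30, 21, -18.2, 0.7, 0, 0, -35, 24, -20.8, 0.8, 0, 0, -40, 27, -23.4, 0.9, 0, 0, -45, 30, -26, 1, 0, 0, -50, 33, -28.6, 1.1, 0, 0, -55, 36, -31.2, 1.2, 0, 0, -60],
  "grip": -1
}}

```text
time: 1.1
position: [0.46, -0.1252, 0.2104]
tool_rot: [0.733, 0.681, -0.0, -0.0]
ft_force: [0.5, -0.3, -0.2]
grip_width: 0.0872
```

```bash
python3 -c "
from h import *
plan(.561,.099,.2,110)"
```

```text
t 1.1 pos [ 0.46   -0.1252  0.2104] psi 85.77 w 0.0872 F [ 0.5 -0.3 -0.2] M [-0.05 -0.07 -0.  ]
shift cm [23.1   8.42  1.04] rot deg [ -0.   -0.  -24.2]
```

Call:
{"fn": "drive_tool", "kwargs": {
  "targets": [3.5, 1.3, 0.2, 0, 0, -4, 7, 2.6, 0.4, 0, 0, -8, 10.5, 3.9, 0.6, 0, 0, -12, 14, 5.2, 0.8, 0, 0, -16, 17.5, 6.5, 1, 0, 0, -20, 21, 7.8, 1, 0, 0, -24, 23.1, 8.4, 1, 0, 0, -24.2, 23.1, 8.4, 1, 0, 0, -24.2]
}}

```text
time: 1.77
position: [0.5628, 0.1008, 0.2002]
tool_rot: [0.573, 0.819, 0.001, 0.0]
ft_force: [-1.1, -0.6, 0.1]
grip_width: 0.0869
```

```bash
cat > look.py <<'E'
import sys
from h import *
# look.py tag cam x0 y0 x1 y1 ...
tag=sys.argv[1]
a=sys.argv[2:]
ims=[]
while a:
    n,x0,y0,x1,y1=a[0],*map(int,a[1:5]);a=a[5:]
    p,d=robot.camera(n);np.savez(f"pics/{tag}_{n}.npz",p=p,d=d)
    k=400/(x1-x0);ims.append(cv2.resize(p[y0:y1,x0:x1,::-1],(400,int(400*(y1-y0)/(x1-x0))),interpolation=cv2.INTER_CUBIC))
h=max(i.shape[0] for i in ims);ims=[cv2.copyMakeBorder(i,0,h-i.shape[0],0,0,0) for i in ims]
cv2.imwrite(f"pics/{tag}.png",np.hstack(ims))
E
python3 look.py k1 top 170 150 290 270 scene 230 80 370 220; python3 -c "
from h import *
plan(.561,.099,.0745,110)"
```

```text
t 1.87 pos [0.561  0.0973 0.2   ] psi 109.87 w 0.0868 F [ 0.2 -0.4 -0.2] M [-0.02 -0.14 -0.  ]
shift cm [ 0.16  0.08 12.55] rot deg [-0.1  0.  -0.1]
```

View pics/k1.png

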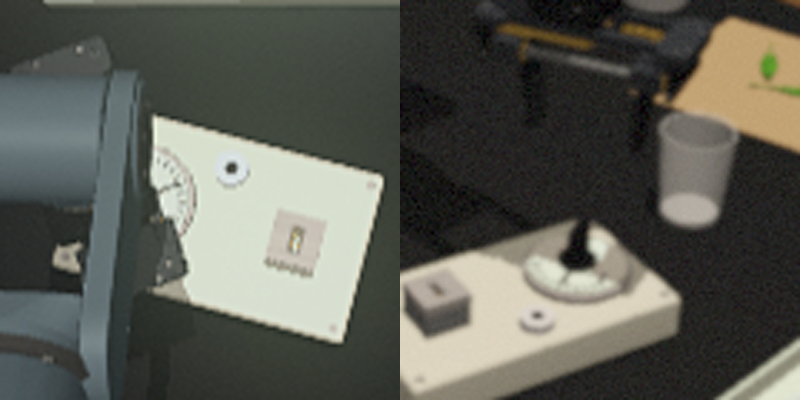

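The picture shows the gripper over the dial with the jaws spanning the bar; the fingertips in the scene view are near (277,121) and (314,132). I'll check that against the TCP projection.

```bash
python3 -c "
from h import *
o=robot.get_obs();print(proj('scene',o['position']))
R=Ro.from_quat(o['tool_rot']).as_matrix()
for s in(-1,1):
  print(proj('scene',o['position']+R[:,1]*s*.051))
p=np.load('pics/k1_scene.npz')['p']
cv2.imwrite('pics/tips.png',cv2.resize(p[85:145,260:330,::-1],None,fx=10,fy=10,interpolation=cv2.INTER_CUBIC)*1)
"
```

```text
[293.10845494 127.29520538]
[274.51307441 122.69880212]
[312.20974329 132.01665886]
```

View pics/tips.png

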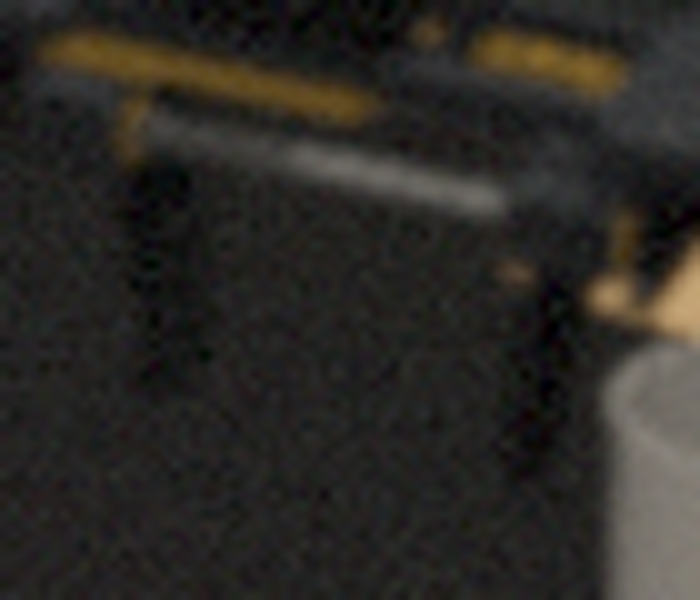

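Call:
{"fn": "drive_tool", "kwargs": {
  "targets": [0.2, 0.1, 2, 0, 0, 0, 0.2, 0.1, 5, 0, 0, 0, 0.2, 0.1, 8, 0, 0, 0, 0.2, 0.1, 10.5, 0, 0, 0, 0.2, 0.1, 12, 0, 0, 0, 0.2, 0.1, 12.5, 0, 0, 0, 0.2, 0.1, 12.5, 0, 0, 0]
}}

```text
time: 2.45
position: [0.5603, 0.0975, 0.0742]
tool_rot: [0.576, 0.817, -0.001, -0.002]
ft_force: [-0.7, 0.3, 0.1]
grip_width: 0.0869
```

Call:
{"fn": "drive_tool", "kwargs": {
  "targets": [0, 0, 0, 0, 0, 0, 0, 0, 0, 0, 0, 0, 0, 0, 0, 0, 0, 0, 0, 0, 0, 0, 0, 0, 0, 0, 0, 0, 0, 0, 0, 0, 0, 0, 0, 0],
  "grip": 1,
  "squeeze": 12
}}

```text
time: 2.95
position: [0.562, 0.0989, 0.0761]
tool_rot: [0.575, 0.818, 0.0, 0.0]
ft_force: [1.0, 0.8, 0.7]
grip_width: 0.0545
```

```bash
python3 look.py k2 top 170 150 290 270 scene 230 100 350 220; python3 -c "
from h import *
plan(.5612,.100,.0745,165)"
```

```text
t 3.05 pos [0.5618 0.0989 0.0758] psi 109.75 w 0.0471 F [0.8 0.  0.3] M [-0.01 -0.09 -0.  ]
shift cm [ 0.12 -0.02  0.13] rot deg [  0.    0.  -55.2]
```

View pics/k2.png

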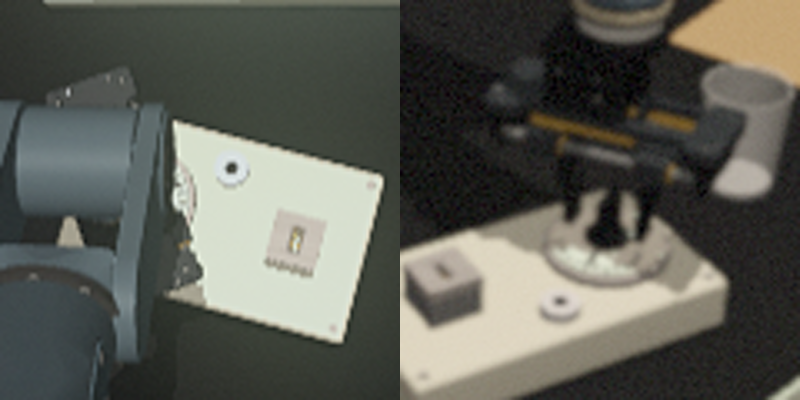

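The jaws are closing symmetrically about the bar, which sits at (605,215) in the crop. I'll let them finish.

Call:
{"fn": "drive_tool", "kwargs": {
  "targets": [0, 0, 0, 0, 0, 0, 0, 0, 0, 0, 0, 0, 0, 0, 0, 0, 0, 0, 0, 0, 0, 0, 0, 0, 0, 0, 0, 0, 0, 0, 0, 0, 0, 0, 0, 0, 0, 0, 0, 0, 0, 0, 0, 0, 0, 0, 0, 0, 0, 0, 0, 0, 0, 0]
}}

```text
time: 3.8
position: [0.5619, 0.0989, 0.0755]
tool_rot: [0.575, 0.818, 0.0, 0.0]
ft_force: [0.9, 0.2, -0.4]
grip_width: 0.0111
```

```bash
python3 -c "
from h import *
plan(.5612,.100,.0745,165)"
```

```text
t 3.8 pos [0.5619 0.0989 0.0755] psi 109.74 w 0.0111 F [ 0.9  0.2 -0.4] M [ 0.09 -0.2   0.05]
shift cm [ 0.13 -0.03  0.1 ] rot deg [  0.    0.  -55.3]
```

Call:
{"fn": "drive_tool", "kwargs": {
  "targets": [0.1, 0, 0, 0, 0, -5, 0.1, 0, 0, 0, 0, -10, 0.1, 0, 0, 0, 0, -15, 0.1, 0, 0, 0, 0, -20, 0.1, 0, 0, 0, 0, -25, 0.1, 0, 0, 0, 0, -30, 0.1, 0, 0, 0, 0, -35, 0.1, 0, 0, 0, 0, -40, 0.1, 0, 0, 0, 0, -45, 0.1, 0, 0, 0, 0, -49, 0.1, 0, 0, 0, 0, -52, 0.1, 0, 0, 0, 0, -52]
}}

```text
time: 4.8
position: [0.5635, 0.1005, 0.0756]
tool_rot: [0.158, 0.987, 0.001, 0.002]
ft_force: [3.8, 3.6, -4.4]
grip_width: 0.011
```

```bash
python3 -c "
from h import *
plan(.5612,.100,.0745,165)"
```

```text
t 4.8 pos [0.5635 0.1005 0.0756] psi 161.79 w 0.011 F [ 3.8  3.6 -4.4] M [ 0.62 -0.73 -0.01]
shift cm [ 0.21 -0.12  0.1 ] rot deg [ 0.1  0.2 -3.2]
```

Call:
{"fn": "drive_tool", "kwargs": {
  "targets": [0, 0, 0, 0, 0, -2, 0, 0, 0, 0, 0, -4, 0, 0, 0, 0, 0, -5, 0, 0, 0, 0, 0, -6, 0, 0, 0, 0, 0, -6]
}}

```text
time: 5.22
position: [0.5636, 0.1007, 0.0756]
tool_rot: [0.108, 0.994, 0.001, 0.002]
ft_force: [3.7, 3.6, -2.9]
grip_width: 0.0115
```

```bash
python3 -c "
from h import *
plan(.5612,.100,.0745,165)"
```

```text
t 5.22 pos [0.5636 0.1007 0.0756] psi 167.63 w 0.0115 F [ 3.7  3.6 -2.9] M [ 0.65 -0.76 -0.32]
shift cm [ 0.22 -0.12  0.11] rot deg [0.2 0.2 2.6]
```

Call:
{"fn": "drive_tool", "kwargs": {
  "targets": [0, 0, 0, 0, 0, 0, 0, 0, 0, 0, 0, 0, 0, 0, 0, 0, 0, 0, 0, 0, 0, 0, 0, 0, 0, 0, 0, 0, 0, 0, 0, 0, 0, 0, 0, 0, 0, 0, 0, 0, 0, 0],
  "grip": -0.1
}}

```text
time: 5.8
position: [0.5613, 0.0997, 0.0756]
tool_rot: [0.107, 0.994, -0.0, -0.0]
ft_force: [0.1, -0.3, -0.1]
grip_width: 0.0453
```

Call:
{"fn": "drive_tool", "kwargs": {
  "targets": [0, 0, -2, 0, 0, 0, 0, 0, -4, 0, 0, 0, 0, 0, -8, 0, 0, 0, 0, 0, -12, 0, 0, 0, 0, 0, -12, 0, 0, 0],
  "grip": -1
}}

```text
time: 6.22
position: [0.5665, 0.0998, 0.2032]
tool_rot: [0.107, 0.994, 0.001, 0.008]
ft_force: [0.9, -0.1, 0.2]
grip_width: 0.0735
```

```bash
python3 -c "
from h import *
plan(.5323,-.347,.2,161.3)"
```

```text
t 6.22 pos [0.5665 0.0998 0.2032] psi 167.76 w 0.0735 F [ 0.9 -0.1  0.2] M [ 0.13 -0.23 -0.02]
shift cm [ -6.13 -44.39   0.28] rot deg [0.2 0.9 6.5]
```

Call:
{"fn": "drive_tool", "kwargs": {
  "targets": [-0.6, -3.7, 0, 0, 0, 0.6, -1.1, -7.4, 0, 0, 0, 1.2, -1.7, -11.1, 0, 0, 0, 1.8, -2.3, -14.8, 0.1, 0, 0, 2.4, -2.8, -18.5, 0.1, 0, 0, 3, -3.3, -22.2, 0.2, 0, 0, 3.6, -3.8, -25.9, 0.2, 0, 0, 4.2, -4.3, -29.6, 0.2, 0, 0, 4.8, -4.8, -33.3, 0.3, 0, 0, 5.4, -5.3, -37, 0.3, 0, 0, 6, -5.8, -40.7, 0.3, 0, 0, 6.4, -6, -44, 0.3, 0, 0, 6.4],
  "grip": -1
}}

```text
time: 7.22
position: [0.5263, -0.3456, 0.1924]
tool_rot: [0.163, 0.987, -0.0, 0.0]
ft_force: [0.8, 0.3, -0.6]
grip_width: 0.0871
```

Call:
{"fn": "drive_tool", "kwargs": {
  "targets": [0, 0, 0, 0, 0, 0, 0, 0, 0, 0, 0, 0],
  "grip": -0.1
}}

```text
time: 7.38
position: [0.5259, -0.3449, 0.1921]
tool_rot: [0.164, 0.986, 0.0, -0.0]
ft_force: [-0.1, 0.5, -0.2]
grip_width: 0.08
```

```bash
python3 look.py k3 top 180 170 280 270 scene 95 190 215 310; python3 -c "
from h import *
plan(.5323,-.347,.056,161.3)"
```

```text
t 7.48 pos [ 0.5262 -0.342   0.1921] psi 161.33 w 0.0732 F [-0.2  0.3 -0.5] M [ 0.07 -0.16 -0.02]
shift cm [-0.76 -0.3  13.61] rot deg [ 0.1 -0.1  0. ]
```

View pics/k3.png

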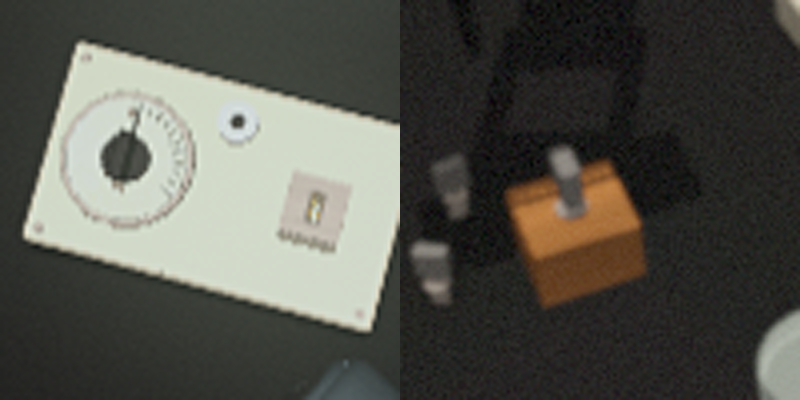

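The knob pointer at (137,110) in the crop now points at the zero mark, along tester +x. I'll descend over the key in two stages.

Call:
{"fn": "drive_tool", "kwargs": {
  "targets": [-0.7, -0.3, 2, 0, 0, 0, -0.7, -0.3, 5, 0, 0, 0, -0.7, -0.3, 7.5, 0, 0, 0, -0.7, -0.3, 8, 0, 0, 0, -0.7, -0.3, 8, 0, 0, 0, -0.7, -0.3, 8, 0, 0, 0],
  "grip": -0.1
}}

```text
time: 7.98
position: [0.533, -0.3472, 0.1132]
tool_rot: [0.161, 0.987, -0.0, 0.0]
ft_force: [0.7, 0.7, -0.4]
grip_width: 0.0485
```

```bash
python3 look.py k4 top 325 185 405 265 scene 95 190 215 310; python3 -c "
from h import *
plan(.5323,-.347,.055,161.3)"
```

```text
t 8.08 pos [ 0.5335 -0.3483  0.1145] psi 161.39 w 0.0479 F [-0.1  0.3 -0.6] M [ 0.03 -0.13  0.02]
shift cm [0.18 0.1  5.95] rot deg [-0.1  0.2  0.1]
```

View pics/k4.png

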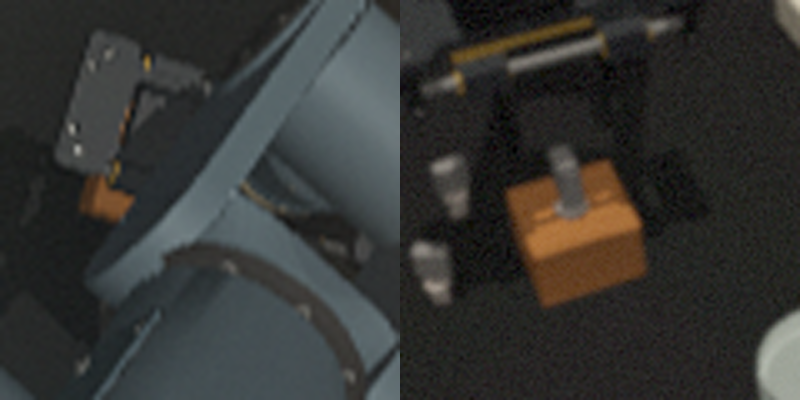

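The fingers straddle the key at (567,180) in the scene crop, and the stand has not moved. I'll go down and grip.

Call:
{"fn": "drive_tool", "kwargs": {
  "targets": [0.1, 0, 2, 0, 0, 0, 0.1, 0, 4, 0, 0, 0, 0.1, 0, 5.5, 0, 0, 0, 0.1, 0, 5.9, 0, 0, 0, 0.1, 0, 5.9, 0, 0, 0, 0.1, 0, 5.9, 0, 0, 0, 0.1, 0, 5.9, 0, 0, 0]
}}

```text
time: 8.67
position: [0.5324, -0.3486, 0.0553]
tool_rot: [0.162, 0.987, -0.001, 0.001]
ft_force: [0.5, 0.5, -0.2]
grip_width: 0.0479
```

```bash
python3 -c "
from h import *
plan(.5323,-.347,.055,161.3)"
```

```text
t 8.67 pos [ 0.5324 -0.3486  0.0553] psi 161.35 w 0.0479 F [ 0.5  0.5 -0.2] M [ 0.06 -0.13 -0.04]
shift cm [0.06 0.15 0.03] rot deg [-0.1  0.2  0. ]
```

Call:
{"fn": "drive_tool", "kwargs": {
  "targets": [0, 0, 0, 0, 0, 0, 0, 0, 0, 0, 0, 0, 0, 0, 0, 0, 0, 0, 0, 0, 0, 0, 0, 0, 0, 0, 0, 0, 0, 0, 0, 0, 0, 0, 0, 0, 0, 0, 0, 0, 0, 0, 0, 0, 0, 0, 0, 0],
  "grip": 1,
  "squeeze": 12
}}

```text
time: 9.33
position: [0.5313, -0.3476, 0.0535]
tool_rot: [0.162, 0.987, 0.0, -0.0]
ft_force: [-0.0, 0.8, 0.6]
grip_width: 0.0135
```

```bash
python3 -c "
from h import *
plan(.5323,-.347,.055,161.3)"
```

```text
t 9.33 pos [ 0.5313 -0.3476  0.0535] psi 161.34 w 0.0135 F [-0.   0.8  0.6] M [ 0.14 -0.21 -0.  ]
shift cm [-0.07  0.09 -0.15] rot deg [ 0. -0.  0.]
```

Call:
{"fn": "drive_tool", "kwargs": {
  "targets": [0, 0, 0, 0, 0, 0, 0, 0, 0, 0, 0, 0, 0, 0, -1, 0, 0, 0, 0, 0, -2, 0, 0, 0, 0, 0, -3.5, 0, 0, 0, 0, 0, -6, 0, 0, 0, 0, 0, -9, 0, 0, 0, 0, 0, -11, 0, 0, 0, 0, 0, -11, 0, 0, 0, 0, 0, -11, 0, 0, 0],
  "squeeze": 45
}}

```text
time: 10.17
position: [0.5321, -0.3484, 0.1658]
tool_rot: [0.162, 0.987, -0.001, 0.002]
ft_force: [0.1, 0.1, -1.3]
grip_width: 0.0136
```

```bash
python3 look.py k5 scene 80 120 260 300; python3 -c "
from h import *
plan(.5223,-.0438,.16,165)"
```

```text
t 10.22 pos [ 0.5312 -0.3475  0.164 ] psi 161.34 w 0.0133 F [-1.1 -0.  -0.5] M [ 0.11 -0.12 -0.03]
shift cm [10.56 28.49  0.39] rot deg [-0.   0.  -3.7]
```

View pics/k5.png

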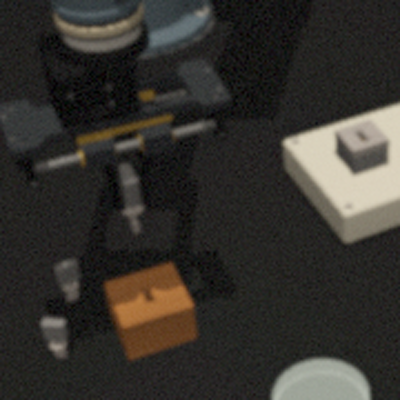

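The key is held upright, with its tip at (137,232) in the crop, and the stand is empty. Now I'll go to the lock.

Call:
{"fn": "drive_tool", "kwargs": {
  "targets": [1, 2.8, 0, 0, 0, -0.4, 2.1, 5.6, 0, 0, 0, -0.8, 3.2, 8.5, 0, 0, 0, -1.2, 4.2, 11.4, 0, 0, 0, -1.6, 5.3, 14.2, 0, 0, 0, -2, 6.4, 17.1, 0, 0, 0, -2.4, 7.4, 20, 0, 0, 0, -2.8, 8.4, 22.8, 0.1, 0, 0, -3.2, 9.5, 25.6, 0.3, 0, 0, -3.7, 10.2, 27.5, 0.3, 0, 0, -3.7, 10.6, 28.5, 0.3, 0, 0, -3.7, 10.6, 28.5, 0.3, 0, 0, -3.7]
}}

```text
time: 11.22
position: [0.5205, -0.0415, 0.1593]
tool_rot: [0.129, 0.992, 0.0, -0.002]
ft_force: [0.0, 0.1, -0.9]
grip_width: 0.0134
```

Call:
{"fn": "drive_tool", "kwargs": {
  "targets": [0, 0, 1, 0, 0, 0, 0, 0, 2, 0, 0, 0, 0, 0, 2, 0, 0, 0, 0, 0, 2, 0, 0, 0, 0, 0, 2, 0, 0, 0, 0, 0, 2, 0, 0, 0]
}}

```text
time: 11.72
position: [0.5223, -0.0445, 0.1406]
tool_rot: [0.131, 0.991, -0.0, 0.0]
ft_force: [0.5, 0.0, 0.3]
grip_width: 0.0138
```

```bash
python3 look.py k6 scene 210 130 290 210 top 220 180 300 260; python3 -c "
from h import *
plan(.5215,-.0436,.124,165)"
```

```text
t 11.82 pos [ 0.5224 -0.0442  0.1408] psi 165.01 w 0.0137 F [-0.5  0.8  0.1] M [ 0.06 -0.13 -0.01]
shift cm [0.1  0.04 1.68] rot deg [-0.  0.  0.]
```

View pics/k6.png

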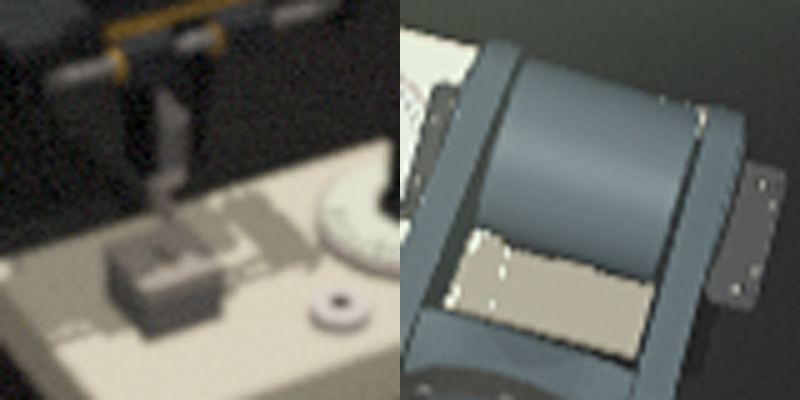

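The key is above the boss: its tip is near (168,222) in the crop and the slot near (163,255). I'll check the alignment in the scene view, relative to the slot.

```bash
python3 -c "
from h import *
p=np.load('pics/k6_scene.npz')['p'];x0,y0,k=225,140,14
a=cv2.resize(p[140:195,225:265,::-1],None,fx=k,fy=k,interpolation=cv2.INTER_CUBIC)
a=cv2.convertScaleAbs(a,alpha=1.5,beta=10)
f=lambda X:(proj('scene',X)-[x0,y0]+.5)*k
for nm,X in dict(slot=[.5223,-.0438,.085],tip=[.5232,-.0444,.1068],col=[.5232,-.0444,.1323]).items():print(nm,f(X))
cv2.imwrite('pics/k6b.png',cv2.resize(a,(430,590)))
print(a.shape)
"
```

```text
slot [241.8073071  575.26900155]
tip [242.31953151 480.08565998]
col [241.73206895 361.98231253]
(770, 560, 3)
```

View pics/k6b.png

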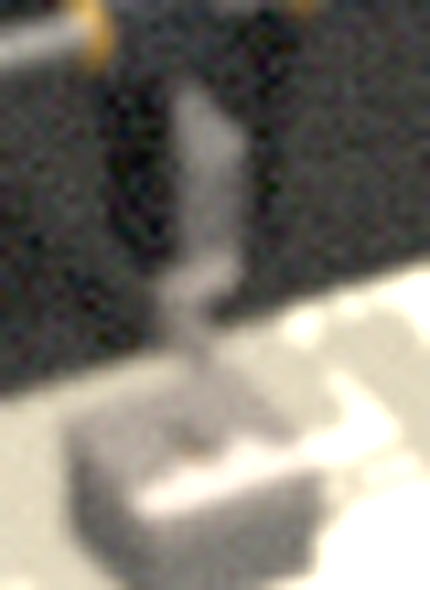

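Call:
{"fn": "drive_tool", "kwargs": {
  "targets": [0.1, 0, 0.5, 0, 0, 0, 0.1, 0, 1, 0, 0, 0, 0.1, 0, 1.5, 0, 0, 0, 0.1, 0, 1.8, 0, 0, 0, 0.1, 0, 2, 0, 0, 0, 0.1, 0, 2.2, 0, 0, 0, 0.1, 0, 2.4, 0, 0, 0, 0.1, 0, 2.4, 0, 0, 0]
}}

```text
time: 12.48
position: [0.521, -0.0434, 0.1162]
tool_rot: [0.13, 0.991, 0.0, -0.0]
ft_force: [0.6, -0.1, -0.2]
grip_width: 0.0142
```

```bash
python3 -c "
from h import *
plan(.5212,-.0442,.0935,165)"
```

```text
t 12.48 pos [ 0.521  -0.0434  0.1162] psi 165.05 w 0.0142 F [ 0.6 -0.1 -0.2] M [ 0.09 -0.1  -0.02]
shift cm [-0.04 -0.07  2.27] rot deg [-0. -0.  0.]
```

Call:
{"fn": "drive_tool", "kwargs": {
  "targets": [0, 0, 0.2, 0, 0, 0, 0, 0, 0.4, 0, 0, 0, 0, 0, 0.6, 0, 0, 0, 0, 0, 0.8, 0, 0, 0, 0, 0, 0.8, 0, 0, 0]
}}

```text
time: 12.9
position: [0.5209, -0.0434, 0.1082]
tool_rot: [0.13, 0.991, 0.0, -0.0]
ft_force: [-0.6, 0.2, -0.1]
grip_width: 0.0135
```

```bash
python3 -c "
from h import *
plan(.5212,-.0442,.0935,165)"
```

```text
t 12.9 pos [ 0.5209 -0.0434  0.1082] psi 165.04 w 0.0135 F [-0.6  0.2 -0.1] M [ 0.06 -0.15  0.01]
shift cm [-0.05 -0.07  1.47] rot deg [ 0. -0.  0.]
```

Call:
{"fn": "drive_tool", "kwargs": {
  "targets": [0, 0, 0.2, 0, 0, 2, 0, 0, 0.4, 0, 0, 0, 0, 0, 0.5, 0, 0, -2, 0, 0, 0.6, 0, 0, 0, 0, 0, 0.7, 0, 0, 2, 0, 0, 0.8, 0, 0, 0, 0, 0, 0.8, 0, 0, 0]
}}

```text
time: 13.48
position: [0.5216, -0.0436, 0.1008]
tool_rot: [0.13, 0.992, -0.0, 0.001]
ft_force: [0.4, 0.4, -0.6]
grip_width: 0.0137
```

```bash
python3 -c "
from h import *
plan(.5212,-.0442,.0935,165)"
```

```text
t 13.48 pos [ 0.5216 -0.0436  0.1008] psi 165.08 w 0.0137 F [ 0.4  0.4 -0.6] M [ 0.13 -0.24  0.05]
shift cm [ 0.02 -0.07  0.73] rot deg [0.  0.1 0.1]
```

Call:
{"fn": "drive_tool", "kwargs": {
  "targets": [0, 0, 0.1, 0, 0, 2, 0, 0, 0.2, 0, 0, 0, 0, 0, 0.3, 0, 0, -2, 0, 0, 0.4, 0, 0, 0, 0, 0, 0.5, 0, 0, 2, 0, 0, 0.5, 0, 0, 0, 0, 0, 0.5, 0, 0, 0]
}}

```text
time: 14.07
position: [0.5221, -0.0436, 0.096]
tool_rot: [0.13, 0.991, -0.0, 0.001]
ft_force: [1.1, 0.7, 1.9]
grip_width: 0.0133
```

```bash
python3 look.py k7 scene 210 130 290 210; python3 -c "
from h import *
plan(.5212,-.0442,.0935,165)"
```

```text
t 14.12 pos [ 0.5221 -0.0436  0.096 ] psi 164.98 w 0.0134 F [ 1.  -0.1  2.3] M [ 0.23 -0.4   0.01]
shift cm [ 0.07 -0.08  0.25] rot deg [ 0.   0.1 -0. ]
```

View pics/k7.png

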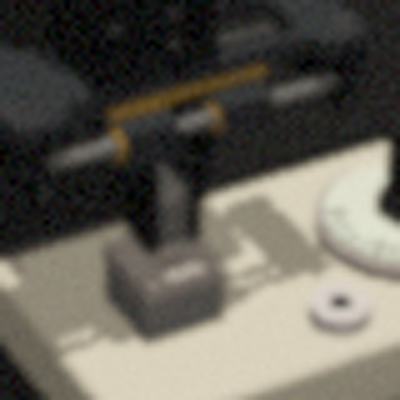

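The bow is now just above the plate at (175,200) in the crop. Next I'll press on with a small wiggle until it bottoms out.

Call:
{"fn": "drive_tool", "kwargs": {
  "targets": [0, 0, 0.1, 0, 0, 2, 0, 0, 0.2, 0, 0, 0, 0, 0, 0.3, 0, 0, -2, 0, 0, 0.3, 0, 0, 0, 0, 0, 0.4, 0, 0, 2, 0, 0, 0.4, 0, 0, 0, 0, 0, 0.4, 0, 0, 0]
}}

```text
time: 14.7
position: [0.5221, -0.0436, 0.0934]
tool_rot: [0.13, 0.991, -0.0, 0.001]
ft_force: [-0.8, 1.3, 13.0]
grip_width: 0.0137
```

```bash
python3 -c "
from h import *
plan(.5212,-.0442,.0935,165)"
```

```text
t 14.7 pos [ 0.5221 -0.0436  0.0934] psi 165.03 w 0.0137 F [-0.8  1.3 13. ] M [ 0.31  0.08 -0.07]
shift cm [ 0.08 -0.08 -0.01] rot deg [0.  0.2 0. ]
```

Call:
{"fn": "drive_tool", "kwargs": {
  "targets": [0, 0, 0.05, 0, 0, 3, 0, 0, 0.1, 0, 0, 0, 0, 0, 0.1, 0, 0, -3, 0, 0, 0.15, 0, 0, 0, 0, 0, 0.15, 0, 0, 3, 0, 0, 0.15, 0, 0, 0, 0, 0, 0.15, 0, 0, -3, 0, 0, 0.15, 0, 0, 0, 0, 0, 0.15, 0, 0, 0]
}}

```text
time: 15.45
position: [0.5227, -0.0438, 0.0934]
tool_rot: [0.131, 0.991, -0.0, 0.002]
ft_force: [-3.0, 1.1, 23.9]
grip_width: 0.0137
```

```bash
python3 look.py k8 scene 220 130 280 190; python3 -c "
from h import *
plan(.5212,-.0442,.0935,165)"
```

```text
t 15.5 pos [ 0.5227 -0.0438  0.0934] psi 164.98 w 0.0137 F [-3.   2.  22.8] M [0.33 0.41 0.07]
shift cm [ 0.13 -0.08 -0.01] rot deg [-0.   0.3 -0. ]
```

View pics/k8.png

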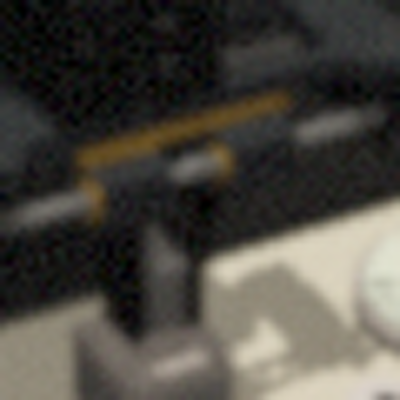

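z stayed at 0.0934 while the push rose to 23 N, so the collar is on the plate, as predicted (0.0935). Now I'll turn it clockwise.

Call:
{"fn": "drive_tool", "kwargs": {
  "targets": [0, 0, -0.05, 0, 0, 3, 0, 0, -0.05, 0, 0, 7, 0, 0, -0.05, 0, 0, 11, 0, 0, -0.05, 0, 0, 15, 0, 0, -0.05, 0, 0, 20, 0, 0, -0.05, 0, 0, 25, 0, 0, -0.05, 0, 0, 30, 0, 0, -0.05, 0, 0, 35, 0, 0, -0.05, 0, 0, 40, 0, 0, -0.05, 0, 0, 45, 0, 0, -0.05, 0, 0, 45]
}}

```text
time: 16.42
position: [0.5228, -0.0441, 0.0934]
tool_rot: [0.501, 0.865, 0.0, 0.002]
ft_force: [-1.7, -0.4, 20.4]
grip_width: 0.0135
```

```bash
python3 -c "
from h import *
plan(.5221,-.0438,.0934,70)"
```

```text
t 16.42 pos [ 0.5228 -0.0441  0.0934] psi 119.86 w 0.0135 F [-1.7 -0.4 20.4] M [0.03 0.32 0.04]
shift cm [ 0.06 -0.04  0.  ] rot deg [ 0.2  0.1 49.9]
```

Call:
{"fn": "drive_tool", "kwargs": {
  "targets": [0, 0, 0, 0, 0, 5, 0, 0, 0, 0, 0, 10, 0, 0, 0, 0, 0, 15, 0, 0, 0, 0, 0, 20, 0, 0, 0, 0, 0, 25, 0, 0, 0, 0, 0, 30, 0, 0, 0, 0, 0, 35, 0, 0, 0, 0, 0, 40, 0, 0, 0, 0, 0, 44, 0, 0, 0, 0, 0, 47, 0, 0, 0, 0, 0, 49, 0, 0, 0, 0, 0, 49]
}}

```text
time: 17.42
position: [0.5221, -0.0443, 0.0934]
tool_rot: [0.814, 0.581, 0.001, 0.002]
ft_force: [-3.4, -0.3, 19.8]
grip_width: 0.0138
```

```bash
python3 -c "
from h import *
plan(.5221,-.0438,.0934,70)"
```

```text
t 17.42 pos [ 0.5221 -0.0443  0.0934] psi 71.0 w 0.0138 F [-3.4 -0.3 19.8] M [-0.17  0.65  0.16]
shift cm [ 0.05 -0.02  0.  ] rot deg [0.2 0.1 1. ]
```

Call:
{"fn": "drive_tool", "kwargs": {
  "targets": [0, 0, 0, 0, 0, 2, 0, 0, 0, 0, 0, 3, 0, 0, 0, 0, 0, 4, 0, 0, 0, 0, 0, 4, 0, 0, 0, 0, 0, 4]
}}

```text
time: 17.83
position: [0.5221, -0.0443, 0.0934]
tool_rot: [0.834, 0.552, 0.001, 0.002]
ft_force: [-3.5, 0.2, 22.0]
grip_width: 0.0136
```

```bash
python3 look.py k9 scene 220 130 280 190 scene 230 130 340 240; python3 -c "
from h import *
plan(.5221,-.0438,.0934,70)"
```

```text
t 17.93 pos [ 0.5221 -0.0443  0.0934] psi 67.08 w 0.0136 F [-3.  -1.  20.5] M [-0.08  0.62  0.17]
shift cm [ 0.05 -0.02  0.  ] rot deg [ 0.2  0.1 -2.9]
```

View pics/k9.png

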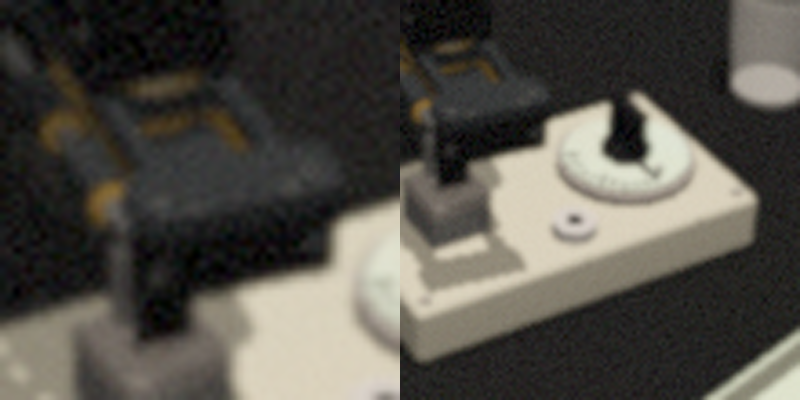

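The key is seated and turned, and the knob pointer is still at zero. The moment hasn't shown a clear stop yet, so I'll turn a little further.

Call:
{"fn": "drive_tool", "kwargs": {
  "targets": [0, 0, 0, 0, 0, 1, 0, 0, 0, 0, 0, 2, 0, 0, 0, 0, 0, 3, 0, 0, 0, 0, 0, 3, 0, 0, 0, 0, 0, 3]
}}

```text
time: 18.35
position: [0.522, -0.0443, 0.0934]
tool_rot: [0.848, 0.531, 0.001, 0.002]
ft_force: [-3.7, -0.6, 20.6]
grip_width: 0.0141
```

```bash
python3 -c "
from h import *
plan(.5221,-.0438,.0934,70)"
```

```text
t 18.35 pos [ 0.522  -0.0443  0.0934] psi 64.12 w 0.0141 F [-3.7 -0.6 20.6] M [-0.08  0.62  0.35]
shift cm [ 0.04 -0.02  0.  ] rot deg [ 0.2  0.1 -5.9]
```

The moment has risen to 0.35 N m, so the stop is reached. I'll hold and do a last check.

Call:
{"fn": "drive_tool", "kwargs": {
  "targets": [0, 0, 0, 0, 0, 0, 0, 0, 0, 0, 0, 0, 0, 0, 0, 0, 0, 0, 0, 0, 0, 0, 0, 0, 0, 0, 0, 0, 0, 0, 0, 0, 0, 0, 0, 0]
}}

```text
time: 18.85
position: [0.522, -0.0443, 0.0934]
tool_rot: [0.848, 0.531, 0.001, 0.002]
ft_force: [-4.0, -0.5, 21.1]
grip_width: 0.0136
```

```bash
python3 look.py k10 top 170 150 290 270 scene 200 120 340 260; python3 -c "
from h import *
plan(.5221,-.0438,.0934,70);print(robot.get_obs()['joint_velocities'].round(3))"
```

```text
t 18.95 pos [ 0.522  -0.0443  0.0934] psi 64.11 w 0.0135 F [-3.5 -0.8 20.7] M [-0.08  0.63  0.3 ]
shift cm [ 0.05 -0.02 -0.  ] rot deg [ 0.2  0.1 -5.9]
[ 0.001  0.001  0.001  0.001 -0.    -0.001]
```

View pics/k10.png

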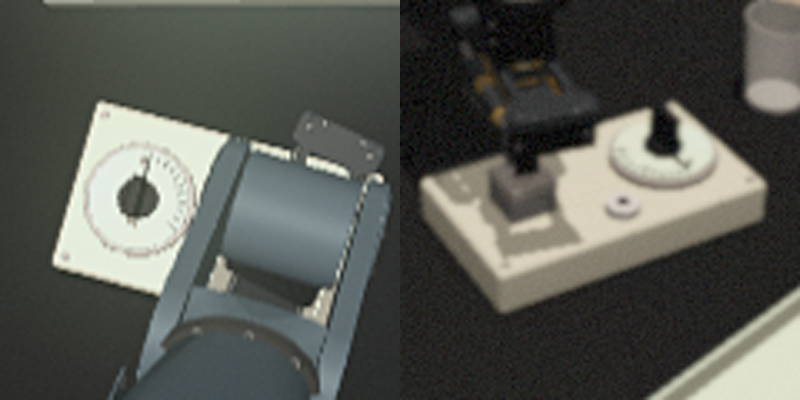

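The pointer at (146,160) sits on the zero mark, and the key is held in the boss and still. I'll hand in.

```bash
python3 -c "
from rig import robot
print(robot.hand_in())"
```

```text
the job is handed in; nothing more can be done
None
```

I turned the peak-pointer knob back to its zero stop, took the key from the stand and pushed it fully home in the lock. I then turned it a quarter clockwise and handed the job in at about 19 s, with the gripper still holding the key turned. No verdict was reported.

What the last checks showed:
- **Knob:** the turning moment jumped to 0.32 N m at the stop. The last top picture shows the pointer on the zero mark, along the tester's x axis to within about 2°.
- **Key depth:** the tool stayed at a height of 93.4 mm (93.5 mm expected when home) while the push rose from 13 to 24 N. That puts the collar on the plate.
- **Key turn:** the tool turned 101°, and the moment rose to about 0.3 N m only in the last 3°, later than the roughly 96° I expected. I read that as the stop plus play and give, but I could not see the plug angle itself.
- **Grip and stillness:** the fingers were 13.5 mm open on the 14 mm bow with a 45 N grip command and about 20 N of downward push. All joint speeds were near zero.
- **Cameras:** the scene camera disagreed with the robot by about 2 pixels, so I relied on the top camera and the knob contact.
- **Cup, dishes and spray bottle:** the moves stayed clear of them. I made no separate measurement of their positions at the end.

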